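# Empty the parts hopper into the catch tray

## Task

Set the aluminium catch tray under the lip of the small parts hopper's chute, with its grip fin pointing straight out away from the hopper. Then draw the hopper's slide gate out until it hits its end stop, so that all three rollers run down into the tray, and slide the gate fully shut again. Leave the tray standing under the chute with the rollers in it, and do not disturb the screw tin, the paint marker or the side cutters.

Things in the scene. Friction and masses are not known exactly. Their poses are not given: they have to be found in the camera images.
- hopper: Grey sheet-metal hopper fixed to the desk: open bin and straight chute sloping 20 deg down to an open lip. Origin on the desk plumb below the lip's middle; z up; x level from the lip towards the bin; y across. Chute x 0 to 155 mm, 50 mm wide (78 mm over flared rims and gate guides), back wall 185 mm high. Its foot stands at x 52 to 164 mm; in front of that only the chute overhangs the desk.
- chute_lip (a point): Middle of the lip's upper floor edge, 60 mm above the desk (underside 56 mm, tops of the chute's side walls 87 mm). Rollers leave it towards the hopper's -x and land 30 to 60 mm in front of it.
- gate (a joint): Slide gate, steel plate square to the chute floor, 70 mm up the chute. Value in m: 0 shut, 0.045 drawn out against the end stop; starts at 0 to 0.004. Its line leans 20 deg from vertical: per mm drawn, the handle goes 0.94 mm up and 0.34 mm to the hopper's -x. 4 N of friction holds it where it is left (5 to 8 N move it). Rollers pass once it is drawn about 22 mm, all within 1 s.
- gate_handle (a point): Middle of the gate's D-handle: round black level bar 12 mm thick along the hopper's y, between posts 60 mm clear apart, 23 mm free under it. Gate shut: 192 mm above the desk, 26 mm to +x of the lip; drawn out: 234 mm and 11 mm. Can be pinched from above, fingers on its +x and -x sides; other hopper parts within 80 mm of it are below 165 mm.
- tray: Loose open aluminium tray, 100 (x) by 76 (y) by 36 mm high, walls 3 mm, 0.18 kg. Origin at the centre of its underside, z up; an upright grip fin stands on its -x wall. It belongs under the chute with its +x along the hopper's +x and the lip above a point about 20 mm to +x of its centre; bring it in low from the hopper's front, since the lip overhangs it.
- tray_fin (a point): Grip point of the tray's fin, 78 mm to -x of the tray's centre and 45 mm above its underside. The fin is 10 mm thick in the tray's y, reaches 46 mm out from the wall (x from -50 to -95 mm) and its top is 62 mm above the tray's underside. A fixed soldering stand with a raised iron stands on the hopper's left front (about x 0.43 to 0.73, y -0.22 to -0.08 m): turn the tray clear to its right (-y).
- roller_1: Loose turned aluminium roller, 22 mm diameter, 36 mm long, about 35 g; origin at its centre, y along its axis. It starts in the bin, lowest of three, against the gate.
- roller_2: Second roller, same as roller_1, in the bin behind it.
- roller_3: Third roller, same as roller_1, farthest up the bin.
- screw_tin: Bystander: low round tin, 58 mm diameter, 22 mm high, on the desk; origin under its centre.
- paint_marker: Bystander: upright paint marker, 26 mm diameter, 122 mm high, on the right of the desk; origin under its centre.
- side_cutters: Bystander: side cutters lying on the desk, 131 x 52 x 14 mm; origin under their middle.

How it is judged:
By the outcome, as a careful person would: the job done as asked, in the order asked, and still so for the second after the job is handed in, with the robot touching nothing.
It also fails if it takes over 58 s, if anything falls off the work surface, if the arm or the gripper's body presses on something with over 40 N, if the wrist force passes 120 N, or if a joint passes its speed limit or range.

## Robot

A 7-joint arm with a two-finger parallel gripper is mounted at the origin on a cart in front of the work surface, level with it; the furniture and walls round the work are solid. World frame = base frame: x ahead of the robot, y to its left, z up, the work surface at z = 0. Lengths are in m, angles in rad, forces in N, time in s.
With the tool pointing down it reaches from about 0.425 to 1.025 m from the base axis. Payload 9.4 kg.
Tool frame: the origin (TCP) lies at the very end of the fingers, on their centre line; the grasp point (between the pads) lies 19 mm behind it; z points along the fingers, y is the line along which they close (so a half turn about z gives the same grasp; the last joint's range is limited). The gripper opens to 85 mm and grips with 20 to 120 N. Pads are 22 mm wide; open, the fingers measure 114 mm over their backs; the gripper's body (76 mm by 85 mm) begins 54 mm behind the grasp point. The pads swing forward as they close: fully open they stand 13 mm farther back than shut.
Start: joints at [1.044, 0.599, -0.003, 1.599, 0.002, 0.943, -0.08], TCP at [0.315, -0.653, 0.231] pointing down, gripper open.
Joint ranges: [-2.57, 2.57], [-0.35, 1.97], [-1.29, 1.29], [0.11, 2.56], [-1.05, 4.19], [0.11, 1.86], [-2.63, 2.63]. Speed limits (rad/s): [2.22, 2.22, 3.01, 3.01, 3.14, 3.14, 3.14].

## Interface

Orientations are given as a unit quaternion [x, y, z, w].
In Python, from workcell import env, eyes, sign_off gives the robot as it stands.
- The arm moves only by the tool drive_tool, never from a script. Its argument "rows" is a list of rows, each an object with "translation": the shift along the tool's x, y, z in cm, a list of three; "turn": the turn about the tool's z in rad. In form: [{"translation": [x, y, z], "turn": turn}, ...]. A call has 1 to 20 rows; each row shifts and turns the commanded pose from where the row before left it, along the tool's axes as they then stand; what a row does not reach is not made up. A row lasts 1/10 s, in which the tool goes at most 50 mm and 8.59 degrees, less where a joint would pass 70% of its speed; a pose out of reach is approached as far as the arm can. A call with a gripper value outside its range is refused whole. "grip" is the gripper command: -1 is shut, 1 is fully open, values between are in proportion, set as the call begins (left out, the last holds). The fingers move at their own pace and stop on an object; the grip force is fixed at half the most. Time passes only in rows, so rows that do not move let the fingers close. It gives the time, the measured TCP pose, the force, the opening and the grip force at its end, in the units of the state.
- env.state(): the state, without advancing time (a new reading comes with each control period).
- eyes.camera(name): name is "side" or "top" or "wrist"; returns a dict with "color" (480x640x3 uint8, red, green, blue), "fovy" (degrees; the focal length in pixels is half the picture's height over the tangent of half this angle, whatever the lens; pixels are square), "cx", "cy" (the principal point, pixels), "camera_from_world" (4x4, takes a point from world to camera coordinates). Camera axes: x right, y up, looking along -z (the intrinsics and any distortion apply to the point x, -y, -z); pixel columns grow to the right and rows downward; lengths in m; the calibration is good to about 2 mm. A picture is of the moment at which its call begins. There is no depth.
- sign_off(): hands the job in; it is judged then, once.
The state is a dict: "time": time; "joints": joint angles; "joint_velocities": joint speeds; "joint_efforts": joint torques, N m; "tcp_pos": TCP position; "eef_rot": TCP orientation; "wrist_force": force on the tool from outside, world axes, zero at the start; "wrist_torque": the same for the moment, N m; "grip_width": opening from 0.0 (shut) to 1.0 (fully open); "gripper_force": force on a finger pad.
Only numpy, scipy, OpenCV 4.12 (cv2) and the standard library are available. Lean on these libraries where they do the work, as an engineer would, in place of code of your own. Each camera call takes 0.05 s, during which the arm holds its last target. There are 200 camera calls.

## Working session

There is one attempt and no reset: what is moved stays moved. The work goes in short steps, Python scripts to look and compute and a tool call to move; the robot and the scene stay as the last step left them, time stands still between calls to the robot, and variables do not carry over. Pictures are saved under pics/ and viewed, at most 10 in all, crops included, and the job is handed in when it is done.

Besides the shell and the picture viewer there is one more tool, called after ">>>" in YAML: its name, and indented under it one key for each argument. drive_tool: Moves the arm, as the interface text tells. Its arguments: {"type":"object","properties":{"rows":{"type":"array","items":{"type":"object","properties":{"translation":{"type":"array","items":{"type":"number"}},"turn":{"type":"number"}}}},"grip":{"type":"number"}},"required":["rows"]}

```bash
ls; mkdir -p pics
cat > h.py <<'E'
import numpy as np, cv2, json
from workcell import env, eyes, sign_off
def snap(n,f):
    c=eyes.camera(n); cv2.imwrite(f'pics/{f}.png',c['color'][:,:,::-1])
    np.savez(f'pics/{f}.npz',**{k:v for k,v in c.items() if k!='color'}); return c
def load(f): return dict(np.load(f'pics/{f}.npz',allow_pickle=True))
def ray(c,u,v):
    f=240/np.tan(np.radians(float(c['fovy']))/2); T=np.array(c['camera_from_world'])
    d=np.array([(u-float(c['cx']))/f,-(v-float(c['cy']))/f,-1]); R=T[:3,:3]
    return -R.T@T[:3,3], R.T@d
def atz(c,u,v,z):
    o,d=ray(c,u,v); return (o+d*(z-o[2])/d[2])
def proj(c,p):
    f=240/np.tan(np.radians(float(c['fovy']))/2); T=np.array(c['camera_from_world'])
    q=T[:3,:3]@np.array(p)+T[:3,3]; return float(c['cx'])+f*q[0]/-q[2], float(c['cy'])-f*q[1]/-q[2]
E
python3 - <<'E'
from h import *
for n in ['side','top']:
    c=snap(n,n+'0'); print(n,{k:v for k,v in c.items() if k!='color'})
print(env.state())
E
```

```text
pics
side {'fovy': 54.707554841199205, 'cx': 321.5483256219981, 'cy': 243.40249034711957, 'camera_from_world': array([[-0.92584864, -0.37735986,  0.02009534,  0.41199023],
       [ 0.26657746, -0.61450467,  0.74250957, -0.35073758],
       [-0.26784463,  0.69280845,  0.66953395, -0.8411588 ],
       [ 0.        ,  0.        ,  0.        ,  1.        ]])}
top {'fovy': 49.745225630377355, 'cx': 324.28775109040055, 'cy': 236.15654928675895, 'camera_from_world': array([[-0.15320801, -0.98817506, -0.00611229, -0.1160714 ],
       [ 0.96213384, -0.15057594,  0.22721215, -0.56217694],
       [-0.22544575,  0.02892988,  0.9738261 , -0.99019711],
       [ 0.        ,  0.        ,  0.        ,  1.        ]])}
{'time': 0.1, 'joints': array([ 1.04430606,  0.60006274, -0.00253841,  1.6000435 ,  0.00183683,
        0.94292329, -0.07981177]), 'joint_velocities': array([ 1.33076034e-03, -1.82466041e-04, -2.71413019e-05, -2.16697090e-03,
       -1.19856420e-03,  2.06982878e-03, -1.31745888e-03]), 'joint_efforts': array([ 4.49974090e-03, -7.77990603e+01,  1.56963799e+00, -2.58626568e+01,
        1.26315822e-02,  5.47747462e-03, -6.30327236e-05]), 'tcp_pos': array([ 0.31500506, -0.65251885,  0.23049296]), 'eef_rot': array([ 9.74810079e-01,  2.23035412e-01, -2.39804858e-04, -6.76528764e-04]), 'wrist_force': array([-0.98919599, -0.68405076,  0.39634558]), 'wrist_torque': array([0.04920239, 0.0375949 , 0.04731065]), 'gripper_force': 0.0, 'grip_width': 1.0008692028145854}
```

View pics/side0.png

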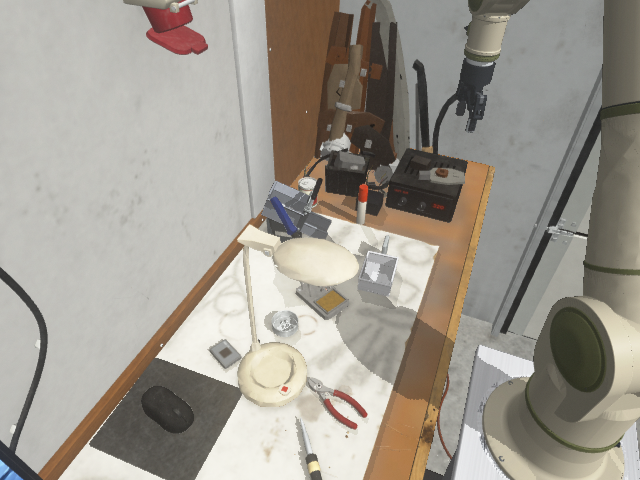

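View pics/top0.png

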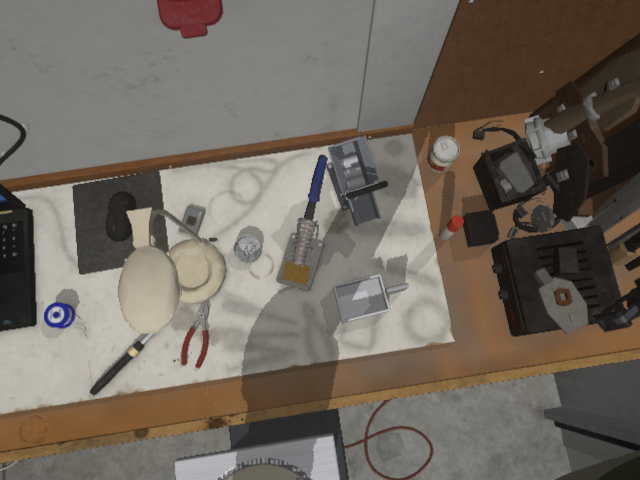

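Top: hopper near (355,180), with its lip near (367,220) and the handle near (368,190). The tray is near (362,300), with its fin pointing right to (405,287). The marker is at (452,228), the tin at (248,248) and the cutters at (195,340). I'll enlarge this area.

Run:
```python
import cv2
a=cv2.imread('pics/top0.png')[125:330,280:470]
cv2.imwrite('pics/crop0.png',cv2.resize(a,None,fx=2.9,fy=2.9,interpolation=cv2.INTER_CUBIC))
```

```text
(no output)
```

View pics/crop0.png

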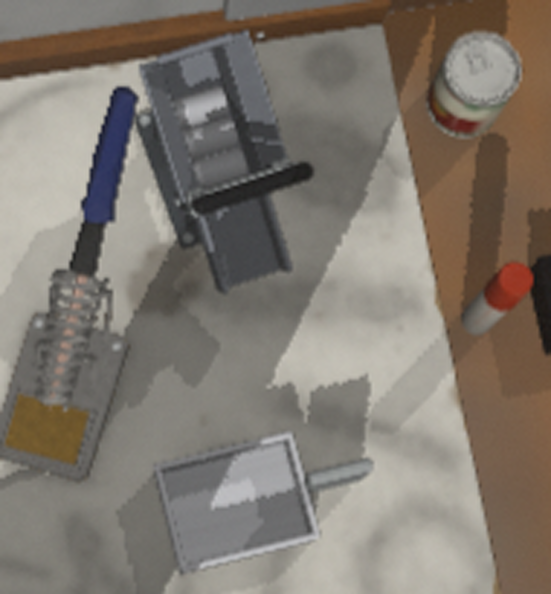

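Run:
```python
from h import *
np.set_printoptions(precision=4,suppress=True)
c=load('top0'); g=lambda x,y,z: atz(c,280+x/2.9,125+y/2.9,z)
t=[g(x,y,.036) for x,y in [(158,467),(290,434),(317,535),(185,571)]]
ctr=np.mean(t,0); print('tray',ctr,[np.linalg.norm(t[i]-t[i-1]) for i in range(4)])
d1=t[0]-t[1]+t[3]-t[2]; print('tray +x yaw',np.degrees(np.arctan2(d1[1],d1[0])))
print('fin',g(305,485,.062),g(372,465,.062))
a,b=g(203,203,.194),g(307,172,.194); d=a-b; print('handle',(a+b)/2,'yaw of y',np.degrees(np.arctan2(d[1],d[0])),np.linalg.norm(d))
a,b=g(222,290,.085),g(290,268,.085); d=a-b; print('lip',(a+b)/2,np.degrees(np.arctan2(d[1],d[0])),np.linalg.norm(d))
a,b=g(142,65,.185),g(250,33,.185); d=a-b; print('back',(a+b)/2,np.degrees(np.arctan2(d[1],d[0])),np.linalg.norm(d))
print('marker',g(516,280,.122), 'tin',atz(c,248,250,.011),'cutters',atz(c,195,340,.01))
from scipy.spatial.transform import Rotation as R
print(R.from_quat(env.state()['eef_rot']).as_matrix())
```

```text
tray [ 0.4049 -0.258   0.036 ] [np.float64(0.07488923370855798), np.float64(0.09657300315291324), np.float64(0.07321866787220627), np.float64(0.09563150316232026)]
tray +x yaw 95.72175572089589
fin [ 0.4062 -0.3034  0.062 ] [ 0.4126 -0.3514  0.062 ]
handle [ 0.5811 -0.2891  0.194 ] yaw of y 98.35384240682542 0.06857317752867105
lip [ 0.5497 -0.2927  0.085 ] 99.49556488321402 0.04990332124365931
back [ 0.6825 -0.2688  0.185 ] 98.62758692594316 0.07348678747304169
marker [ 0.513  -0.4591  0.122 ] tin [ 0.5452 -0.0375  0.011 ] cutters [0.375  0.0928 0.01  ]
[[ 0.9005  0.4348 -0.0008]
 [ 0.4348 -0.9005  0.0012]
 [-0.0002 -0.0014 -1.    ]]
```

>>> drive_tool:
  rows:
    - {"translation": [1.88,-2.04,0.65],"turn": 0}
    - {"translation": [1.88,-2.04,0.65],"turn": 0}
    - {"translation": [1.88,-2.04,0.65],"turn": 0}
    - {"translation": [1.88,-2.04,0.65],"turn": 0}
    - {"translation": [1.88,-2.04,0.65],"turn": 0}
    - {"translation": [1.88,-2.04,0.65],"turn": 0}
    - {"translation": [1.88,-2.04,0.65],"turn": 0}
    - {"translation": [1.88,-2.04,0.65],"turn": 0}
    - {"translation": [1.88,-2.04,0.65],"turn": 0}
    - {"translation": [1.88,-2.04,0.65],"turn": 0}
    - {"translation": [1.88,-2.04,0.65],"turn": 0}
    - {"translation": [1.88,-2.04,0.65],"turn": 0}
  grip: 1

```text
time: 1.3
tcp_pos: [0.412, -0.3332, 0.1529]
eef_rot: [0.975, 0.223, -0.0, -0.0]
wrist_force: [0.1, 0.3, 0.2]
grip_width: 0.995
gripper_force: 0.0
```

>>> drive_tool:
  rows:
    - {"translation": [0,0,0],"turn": -0.1234}
    - {"translation": [0,0,0],"turn": -0.1234}
    - {"translation": [0,0,0],"turn": -0.1234}
    - {"translation": [0,0,0],"turn": -0.1234}
    - {"translation": [0,0,0],"turn": -0.1234}
    - {"translation": [0,0,0],"turn": -0.1234}
    - {"translation": [0,0,0],"turn": -0.1234}
    - {"translation": [0,0,0],"turn": -0.1234}
    - {"translation": [0,0,0],"turn": -0.1234}
    - {"translation": [0,0,0],"turn": -0.1234}
    - {"translation": [0,0,0],"turn": 0}
    - {"translation": [0,0,0],"turn": 0}

```text
time: 2.5
tcp_pos: [0.4117, -0.3344, 0.1531]
eef_rot: [0.667, 0.745, 0.0, -0.0]
wrist_force: [-0.2, 0.1, 0.1]
grip_width: 1.0
gripper_force: 0.0
```

Run:
```python
from h import *
from scipy.spatial.transform import Rotation as R
c=snap('wrist','w1');s=env.state();print(s['tcp_pos'],R.from_quat(s['eef_rot']).as_matrix().round(3),s['time'],s['joints'].round(2))
print([np.round(proj(c,p),0) for p in [(.412,-.334,.062),(.405,-.258,.036),(.581,-.289,.194),(.513,-.459,.122),tuple(s['tcp_pos'])]])
```

```text
[ 0.41176794 -0.33438012  0.15313566] [[-0.109  0.994 -0.   ]
 [ 0.994  0.109  0.   ]
 [ 0.    -0.    -1.   ]] 2.55 [ 0.84  0.5  -0.37  2.1   0.31  0.59  0.36]
[array([317., 241.]), array([318., 129.]), array([839., 295.]), array([445., 458.]), array([316., 305.])]
```

View pics/w1.png

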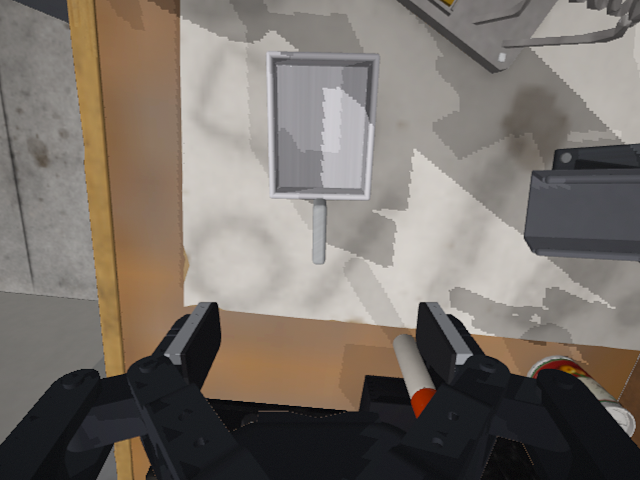

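Wrist view: tray rim corners (268,54), (380,54), (373,199), (270,196). The fin top runs from (320,200) to (319,263). The chute's lip end is at (532,170) to (527,245).

```bash
python3 - <<'E'
from h import *
np.set_printoptions(precision=4,suppress=True)
c=load('w1'); g=lambda x,y,z: atz(c,x,y,z)
print('fin',g(320,200,.062),g(319,263,.062))
t=[g(*p,.036) for p in [(268,54),(380,54),(373,199),(270,196)]]; print('tray',np.mean(t,0),t)
for p in [(532,170),(527,245)]: print('lip',g(*p,.087))
s=load('side0');T=np.array(c['camera_from_world'])
for p in [(.581,-.289,.194),(.5555,-.291,.06),(.546,-.292,.087),(.405,-.258,.036)]: print(np.round(proj(c,p)),np.round(proj(s,p)))
E
python3 - <<'E'
import cv2
a=cv2.imread('pics/side0.png')[150:310,240:440]
cv2.imwrite('pics/crop1.png',cv2.resize(a,None,fx=3.5,fy=3.5,interpolation=cv2.INTER_CUBIC))
E
```

```text
fin [ 0.4111 -0.304   0.062 ] [ 0.4156 -0.3509  0.062 ]
tray [ 0.4081 -0.2583  0.036 ] [array([ 0.3657, -0.2133,  0.036 ]), array([ 0.4412, -0.205 ,  0.036 ]), array([ 0.4524, -0.3043,  0.036 ]), array([ 0.3734, -0.3105,  0.036 ])]
lip [ 0.5353 -0.2665  0.087 ]
lip [ 0.5466 -0.3135  0.087 ]
[839. 295.] [316. 189.]
[526. 203.] [325. 235.]
[536. 213.] [329. 227.]
[318. 129.] [378. 268.]
```

View pics/crop1.png

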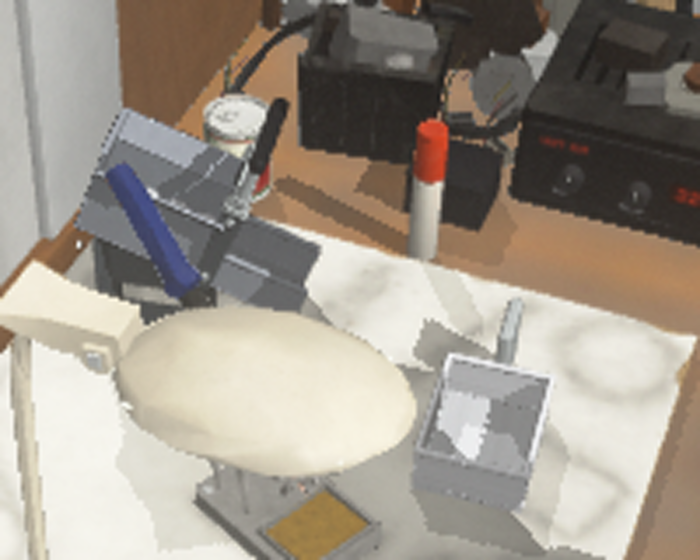

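The side crop shows the handle bar's middle at about (315,190), which matches the predicted (316,189), so the handle position is confirmed. The fin's centre line is at x≈0.414. Next I descend and grip.

>>> drive_tool:
  rows:
    - {"translation": [0,0.15,2],"turn": 0}
    - {"translation": [0,0,2.5],"turn": 0}
    - {"translation": [0,0,2.5],"turn": 0}
    - {"translation": [0,0,2.5],"turn": 0}
    - {"translation": [0,0,2.1],"turn": 0}
    - {"translation": [0,0,1],"turn": 0}
    - {"translation": [0,0,0],"turn": 0}
    - {"translation": [0,0,0],"turn": 0}

```text
time: 3.35
tcp_pos: [0.4137, -0.3342, 0.0277]
eef_rot: [0.666, 0.746, -0.0, 0.0]
wrist_force: [0.3, 0.3, 1.0]
grip_width: 1.001
gripper_force: 0.0
```

>>> drive_tool:
  rows:
    - {"translation": [0,0,0],"turn": 0}
    - {"translation": [0,0,0],"turn": 0}
    - {"translation": [0,0,0],"turn": 0}
    - {"translation": [0,0,0],"turn": 0}
    - {"translation": [0,0,0],"turn": 0}
    - {"translation": [0,0,0],"turn": 0}
    - {"translation": [0,0,0],"turn": 0}
    - {"translation": [0,0,0],"turn": 0}
    - {"translation": [0,0,0],"turn": 0}
    - {"translation": [0,0,0],"turn": 0}
  grip: -1

```text
time: 4.35
tcp_pos: [0.4135, -0.3343, 0.0275]
eef_rot: [0.666, 0.746, -0.0, 0.0]
wrist_force: [-1.5, 0.7, 5.8]
grip_width: 0.107
gripper_force: 59.7
```

>>> drive_tool:
  rows:
    - {"translation": [0,0,-0.5],"turn": 0}
    - {"translation": [0,0,-0.7],"turn": 0}
    - {"translation": [-1.2,-1.2,0],"turn": 0}
    - {"translation": [-1.3,-1.3,0],"turn": 0}
    - {"translation": [-1.2,-1.3,0],"turn": 0}
    - {"translation": [0,0,0],"turn": 0}

```text
time: 4.95
tcp_pos: [0.3776, -0.3772, 0.0395]
eef_rot: [0.667, 0.745, -0.001, -0.0]
wrist_force: [0.7, 0.6, -1.4]
grip_width: 0.106
gripper_force: 58.6
```

>>> drive_tool:
  rows:
    - {"translation": [0,0,0],"turn": 0.06}
    - {"translation": [0,0,0],"turn": 0.11}
    - {"translation": [0,0,0],"turn": 0.11}
    - {"translation": [0,0,0],"turn": 0.11}
    - {"translation": [0,0,0],"turn": 0.11}
    - {"translation": [0,0,0],"turn": 0.11}
    - {"translation": [0,0,0],"turn": 0.11}
    - {"translation": [0,0,0],"turn": 0.11}
    - {"translation": [0,0,0],"turn": 0.11}
    - {"translation": [0,0,0],"turn": 0.11}
    - {"translation": [0,0,0],"turn": 0.11}
    - {"translation": [0,0,0],"turn": 0.11}
    - {"translation": [0,0,0],"turn": 0.11}
    - {"translation": [0,0,0],"turn": 0.11}
    - {"translation": [0,0,0],"turn": 0.04}
    - {"translation": [0,0,0],"turn": 0}
    - {"translation": [0,0,0],"turn": 0}

```text
time: 6.65
tcp_pos: [0.3801, -0.3749, 0.0393]
eef_rot: [0.997, 0.078, 0.0, -0.0]
wrist_force: [-0.7, 0.1, -2.6]
grip_width: 0.105
gripper_force: 58.6
```

Run:
```python
from h import *
from scipy.spatial.transform import Rotation as R
s=env.state();print(s['tcp_pos'],R.from_quat(s['eef_rot']).as_matrix().round(3),s['time'],s['joints'].round(2),s['grip_width'],s['wrist_force'])
c=snap('top','t1')
a=cv2.imread('pics/t1.png')[125:355,280:510]
cv2.imwrite('pics/crop2.png',cv2.resize(a,None,fx=2.6,fy=2.6,interpolation=cv2.INTER_CUBIC))
```

```text
[ 0.38007183 -0.37492075  0.03932869] [[ 0.988  0.156  0.   ]
 [ 0.156 -0.988  0.   ]
 [ 0.    -0.    -1.   ]] 6.65 [ 0.62  0.68  0.08  2.18 -0.17  0.29 -0.57] 0.1054022877121936 [-0.68841949  0.08044381 -2.61768044]
```

View pics/crop2.png

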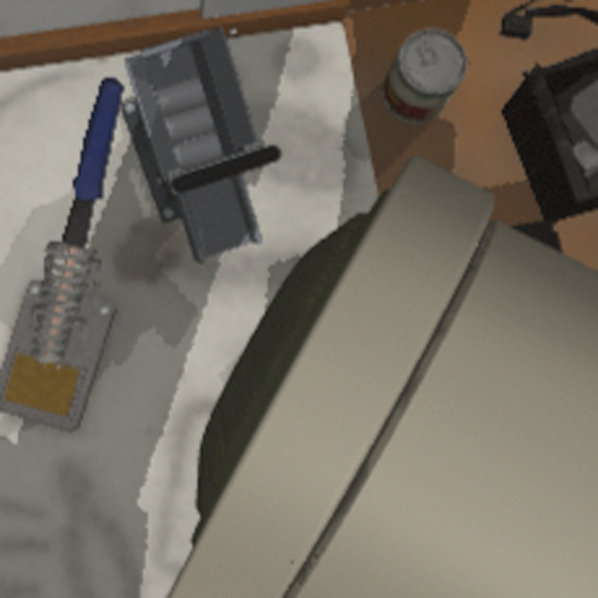

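The arm hides the tray in this view. The hopper is undisturbed, with its handle from (180,185) to (275,153) in the crop. Next I align sideways and slide in low.

>>> drive_tool:
  rows:
    - {"translation": [0,-1.4,0.1],"turn": 0}
    - {"translation": [0,-1.5,0.1],"turn": 0}
    - {"translation": [0,-1.5,0.1],"turn": 0}
    - {"translation": [0,-1.24,0.2],"turn": 0.006}
    - {"translation": [1,0,0],"turn": 0}
    - {"translation": [1.5,0,0],"turn": 0}
    - {"translation": [1.5,0,0],"turn": 0}
    - {"translation": [1.5,0,0],"turn": 0}
    - {"translation": [1.5,0,0],"turn": 0}
    - {"translation": [1.2,0,0],"turn": 0}
    - {"translation": [0.5,0,0],"turn": 0}
    - {"translation": [0,0,0],"turn": 0}
    - {"translation": [0,0,0],"turn": 0}

```text
time: 8.0
tcp_pos: [0.4565, -0.3067, 0.0342]
eef_rot: [0.997, 0.074, -0.0, -0.0]
wrist_force: [-0.3, -0.1, -2.7]
grip_width: 0.109
gripper_force: 58.7
```

Run:
```python
from h import *
s=env.state();print(s['tcp_pos'],s['eef_rot'],s['wrist_force'],s['wrist_torque'])
c=snap('wrist','w2')
```

```text
[ 0.4565295  -0.30673952  0.03418613] [ 9.97284681e-01  7.36415595e-02 -4.23536270e-04 -7.53130227e-05] [-0.3068761  -0.11616592 -2.74387365] [-0.00678947  0.12534479  0.01249203]
```

View pics/w2.png

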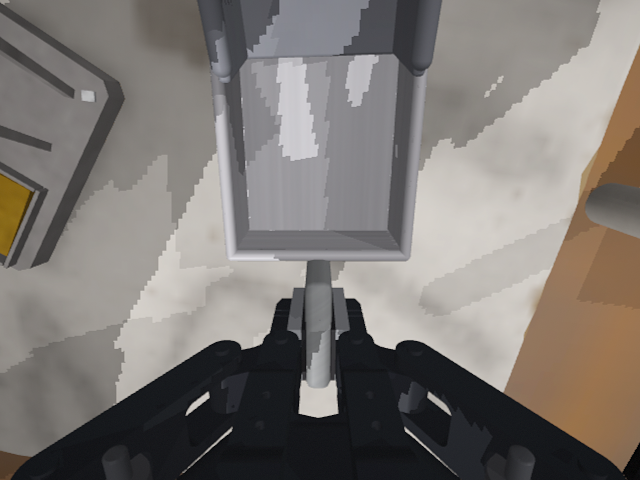

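The tray sits centred under the chute. The lip's floor edge runs from (243,57) to (397,53), and the tray's near rim from (228,258) to (410,257).

Run:
```python
from h import *
c=load('w2'); a,b=atz(c,243,57,.06),atz(c,397,53,.06); d=a-b
print('lip',(a+b)/2,np.degrees(np.arctan2(d[1],d[0]))-90)
a,b=atz(c,228,259,.043),atz(c,411,258,.043);d=a-b; print('rim -x',(a+b)/2,np.degrees(np.arctan2(d[1],d[0]))-90,np.linalg.norm(d))
s=env.state();print(2*np.degrees(np.arctan2(s['eef_rot'][1],s['eef_rot'][0])))
```

```text
lip [ 0.55726414 -0.29281513  0.06      ] 9.78434696293479
rim -x [ 0.48479965 -0.30363311  0.043     ] 8.762232685564953 0.0765541236776639
8.424599547530626
```

>>> drive_tool:
  rows:
    - {"translation": [0.3,0,0],"turn": -0.008}
    - {"translation": [0,0,0.3],"turn": 0}
    - {"translation": [0,0,0.2],"turn": 0}
    - {"translation": [0,0,0.15],"turn": 0}
    - {"translation": [0,0,0],"turn": 0}
    - {"translation": [0,0,0],"turn": 0}

```text
time: 8.65
tcp_pos: [0.46, -0.3063, 0.0277]
eef_rot: [0.997, 0.078, -0.0, -0.0]
wrist_force: [-0.9, 0.6, -1.4]
grip_width: 0.108
gripper_force: 59.0
```

>>> drive_tool:
  rows:
    - {"translation": [0,0,0.1],"turn": 0}
    - {"translation": [0,0,0],"turn": 0}

```text
time: 8.85
tcp_pos: [0.4599, -0.3063, 0.0275]
eef_rot: [0.997, 0.078, 0.0, 0.0]
wrist_force: [-4.1, 0.9, 9.4]
grip_width: 0.109
gripper_force: 60.8
```

>>> drive_tool:
  rows:
    - {"translation": [0,0,0],"turn": 0}
    - {"translation": [0,0,0],"turn": 0}
    - {"translation": [0,0,0],"turn": 0}
    - {"translation": [0,0,0],"turn": 0}
    - {"translation": [0,0,0],"turn": 0}
  grip: 0.3

```text
time: 9.35
tcp_pos: [0.4602, -0.3062, 0.0267]
eef_rot: [0.997, 0.078, -0.0, -0.0]
wrist_force: [-1.0, 0.0, 0.3]
grip_width: 0.651
gripper_force: 0.0
```

>>> drive_tool:
  rows:
    - {"translation": [0,0,-1],"turn": 0}
    - {"translation": [0,0,-2.5],"turn": 0}
    - {"translation": [0,0,-4],"turn": 0}
    - {"translation": [0,0,-4],"turn": 0}
    - {"translation": [0,0,-4],"turn": 0}
    - {"translation": [0,0,-4],"turn": 0}
    - {"translation": [0,0,-4],"turn": 0}
    - {"translation": [0,0,0],"turn": 0}

```text
time: 10.15
tcp_pos: [0.4619, -0.3077, 0.2676]
eef_rot: [0.997, 0.078, 0.004, 0.002]
wrist_force: [0.2, -0.3, -0.4]
grip_width: 0.652
gripper_force: 0.0
```

Run:
```python
from h import *
s=env.state();print(s['tcp_pos'],s['joints'].round(2))
c=snap('wrist','w3')
```

```text
[ 0.46186308 -0.30767511  0.26756135] [ 0.29  0.36  0.27  1.97 -0.13  0.82 -0.79]
```

View pics/w3.png

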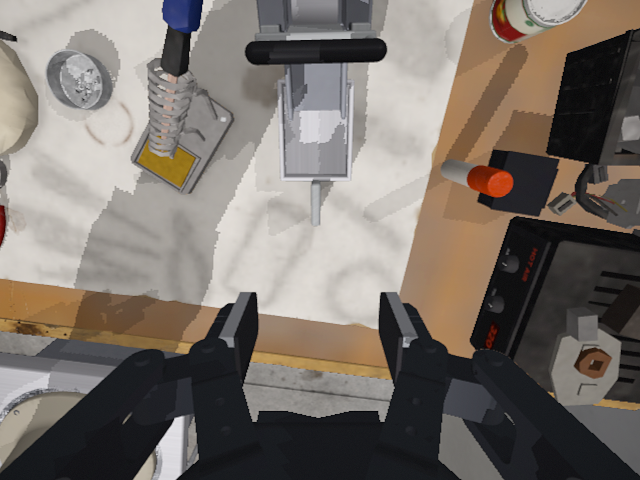

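The tray stands aligned under the chute. The handle bar runs from (252,52) to (381,49), with its middle at (316,50).

Run:
```python
from h import *
from scipy.spatial.transform import Rotation as R
c=load('w3'); a,b=atz(c,252,52,.194),atz(c,381,49,.194);d=a-b
print((a+b)/2,np.degrees(np.arctan2(d[1],d[0]))-90,np.linalg.norm(d))
s=env.state();M=R.from_quat(s['eef_rot']).as_matrix();print(M.round(4),s['tcp_pos'])
print(M.T@(np.array([.5825,-.289,.268])-s['tcp_pos']))
p=(.577,-.288,.194); print(proj(c,p),proj(c,(.584,-.288,.194)))
```

```text
[ 0.58242817 -0.28889196  0.194     ] 10.15204392520117 0.07291036048567061
[[ 0.9879  0.1551  0.0052]
 [ 0.1551 -0.9879 -0.0023]
 [ 0.0048  0.003  -1.    ]] [ 0.46105121 -0.30683965  0.26499537]
[ 0.1227591   0.00121673 -0.00241062]
(np.float64(313.48180476444264), np.float64(60.76129752227891)) (np.float64(315.3530202172334), np.float64(47.140594665116225))
```

Run:
```python
from h import *
t,s=load('top0'),load('side0')
for a,b in [((322.4,156.7),(274.3,199.1)),((313.4,200.9),(294.3,232.9))]:
    o,d=ray(t,*a);p,e=ray(s,*b); k=np.linalg.lstsq(np.c_[d,-e],p-o,rcond=None)[0]; print(o+d*k[0],p+e*k[1])
```

```text
[ 0.65730112 -0.2170345   0.1931967 ] [ 0.65232401 -0.21811838  0.19127182]
[ 0.59325856 -0.18905431  0.1357045 ] [ 0.59113421 -0.18945736  0.13506002]
```

>>> drive_tool:
  rows:
    - {"translation": [0,0,0],"turn": -0.1}
    - {"translation": [0,0,0],"turn": -0.12}
    - {"translation": [0,0,0],"turn": -0.12}
    - {"translation": [0,0,0],"turn": -0.12}
    - {"translation": [0,0,0],"turn": -0.12}
    - {"translation": [0,0,0],"turn": -0.12}
    - {"translation": [0,0,0],"turn": -0.12}
    - {"translation": [0,0,0],"turn": -0.12}
    - {"translation": [0,0,0],"turn": -0.12}
    - {"translation": [0,0,0],"turn": -0.12}
    - {"translation": [0,0,0],"turn": -0.12}
    - {"translation": [0,0,0],"turn": -0.12}
    - {"translation": [0,0,0],"turn": -0.12}
    - {"translation": [0,0,0],"turn": -0.04}
    - {"translation": [0,0,0],"turn": 0}
  grip: 0.3

```text
time: 11.7
tcp_pos: [0.4595, -0.306, 0.2609]
eef_rot: [0.646, 0.763, -0.0, -0.001]
wrist_force: [0.3, -0.3, 0.2]
grip_width: 0.648
gripper_force: 0.0
```

Run:
```python
from h import *
from scipy.spatial.transform import Rotation as R
s=env.state();M=R.from_quat(s['eef_rot']).as_matrix();print(M.round(4),s['tcp_pos'],s['joints'].round(2))
print(M.T@(np.array([.582,-.289,.265])-s['tcp_pos']))
```

```text
[[-0.1645  0.9864 -0.0016]
 [ 0.9864  0.1645  0.0011]
 [ 0.0013 -0.0014 -1.    ]] [ 0.45946199 -0.30602138  0.26088973] [ 0.59  0.36 -0.14  1.96  0.07  0.83  0.58]
[-0.00335842  0.12366311 -0.0042827 ]
```

>>> drive_tool:
  rows:
    - {"translation": [-0.3,2,0],"turn": 0}
    - {"translation": [0,3,0],"turn": 0}
    - {"translation": [0,3,0],"turn": 0}
    - {"translation": [0,2.5,0],"turn": 0}
    - {"translation": [0,1.85,0],"turn": 0}
    - {"translation": [0,0,0],"turn": 0}
    - {"translation": [0,0,2],"turn": 0}
    - {"translation": [0,0,2.5],"turn": 0}
    - {"translation": [0,0,2],"turn": 0}
    - {"translation": [0,0,1.2],"turn": 0}
    - {"translation": [0,0,0.5],"turn": 0}
    - {"translation": [0,0,0],"turn": 0}

```text
time: 12.9
tcp_pos: [0.582, -0.289, 0.1794]
eef_rot: [0.647, 0.763, -0.0, -0.0]
wrist_force: [0.6, 0.6, 0.1]
grip_width: 0.648
gripper_force: 0.0
```

>>> drive_tool:
  rows:
    - {"translation": [0,0,0],"turn": 0}
    - {"translation": [0,0,0],"turn": 0}
    - {"translation": [0,0,0],"turn": 0}
    - {"translation": [0,0,0],"turn": 0}
    - {"translation": [0,0,0],"turn": 0}
    - {"translation": [0,0,0],"turn": 0}
    - {"translation": [0,0,0],"turn": 0}
    - {"translation": [0,0,0],"turn": 0}
  grip: -1

```text
time: 13.7
tcp_pos: [0.5812, -0.2893, 0.1799]
eef_rot: [0.647, 0.763, -0.001, -0.001]
wrist_force: [-5.7, -0.6, 0.9]
grip_width: 0.114
gripper_force: 58.5
```

>>> drive_tool:
  rows:
    - {"translation": [0,-0.1,-0.28],"turn": 0}
    - {"translation": [0,-0.17,-0.47],"turn": 0}
    - {"translation": [0,-0.17,-0.47],"turn": 0}

```text
time: 14.0
tcp_pos: [0.5771, -0.29, 0.1917]
eef_rot: [0.647, 0.763, -0.001, -0.001]
wrist_force: [-4.0, -2.2, -7.3]
grip_width: 0.116
gripper_force: 58.4
```

>>> drive_tool:
  rows:
    - {"translation": [0,-0.17,-0.47],"turn": 0}
    - {"translation": [0,-0.17,-0.47],"turn": 0}
    - {"translation": [0,-0.17,-0.47],"turn": 0}
    - {"translation": [0,-0.17,-0.47],"turn": 0}
    - {"translation": [0,-0.17,-0.47],"turn": 0}
    - {"translation": [0,-0.07,-0.19],"turn": 0}
    - {"translation": [0,0,0],"turn": 0}

```text
time: 14.7
tcp_pos: [0.5677, -0.2917, 0.2178]
eef_rot: [0.647, 0.763, -0.001, -0.001]
wrist_force: [-6.4, -2.6, -2.8]
grip_width: 0.117
gripper_force: 58.8
```

>>> drive_tool:
  rows:
    - {"translation": [0,-0.07,-0.19],"turn": 0}
    - {"translation": [0,-0.07,-0.19],"turn": 0}
    - {"translation": [0,0,0],"turn": 0}

```text
time: 15.0
tcp_pos: [0.567, -0.2918, 0.2198]
eef_rot: [0.647, 0.763, -0.0, -0.001]
wrist_force: [-0.8, -5.2, -20.7]
grip_width: 0.114
gripper_force: 59.7
```

>>> drive_tool:
  rows:
    - {"translation": [0,-0.04,-0.1],"turn": 0}
    - {"translation": [0,0,0],"turn": 0}
    - {"translation": [0,0,0],"turn": 0}

```text
time: 15.3
tcp_pos: [0.5669, -0.2917, 0.2199]
eef_rot: [0.646, 0.763, -0.0, -0.001]
wrist_force: [3.6, -5.9, -28.0]
grip_width: 0.117
gripper_force: 58.9
```

Run:
```python
from h import *
c=snap('side','s2');d=snap('wrist','w4')
a=cv2.imread('pics/s2.png')[150:310,240:440];b=cv2.imread('pics/w4.png')
print(env.state()['time'])
cv2.imwrite('pics/v4.png',np.hstack([cv2.resize(a,(400,320),interpolation=cv2.INTER_CUBIC),cv2.resize(b,(400,320))]))
```

```text
15.4
```

View pics/v4.png

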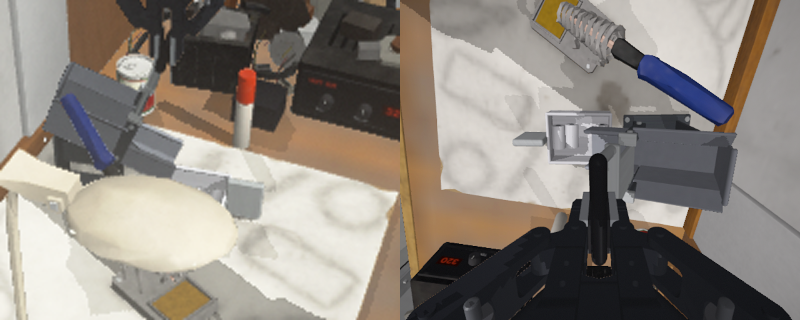

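The end stop is reached: force rose with no motion. The bin looks empty and rollers lie in the tray near (565,135). Now I shut the gate.

>>> drive_tool:
  rows:
    - {"translation": [0,0.05,0.14],"turn": 0}
    - {"translation": [0,0.17,0.47],"turn": 0}
    - {"translation": [0,0.17,0.47],"turn": 0}
    - {"translation": [0,0.17,0.47],"turn": 0}
    - {"translation": [0,0.17,0.47],"turn": 0}
    - {"translation": [0,0.17,0.47],"turn": 0}
    - {"translation": [0,0.17,0.47],"turn": 0}
    - {"translation": [0,0.17,0.47],"turn": 0}
    - {"translation": [0,0.17,0.47],"turn": 0}
    - {"translation": [0,0.1,0.28],"turn": 0}
    - {"translation": [0,0,0],"turn": 0}

```text
time: 16.5
tcp_pos: [0.581, -0.2893, 0.1806]
eef_rot: [0.647, 0.763, -0.001, -0.001]
wrist_force: [-6.6, -3.1, -6.4]
grip_width: 0.117
gripper_force: 61.4
```

>>> drive_tool:
  rows:
    - {"translation": [0,0.05,0.14],"turn": 0}
    - {"translation": [0,0.05,0.14],"turn": 0}
    - {"translation": [0,0,0],"turn": 0}

```text
time: 16.8
tcp_pos: [0.5819, -0.2892, 0.1782]
eef_rot: [0.647, 0.763, -0.001, -0.001]
wrist_force: [-8.0, -2.8, -3.2]
grip_width: 0.112
gripper_force: 61.7
```

>>> drive_tool:
  rows:
    - {"translation": [0,0.04,0.12],"turn": 0}
    - {"translation": [0,0.04,0.12],"turn": 0}
    - {"translation": [0,0,0],"turn": 0}
    - {"translation": [0,0,0],"turn": 0}

```text
time: 17.2
tcp_pos: [0.5823, -0.2891, 0.1771]
eef_rot: [0.647, 0.763, -0.001, -0.001]
wrist_force: [-10.8, -2.1, 9.0]
grip_width: 0.111
gripper_force: 62.9
```

>>> drive_tool:
  rows:
    - {"translation": [0,0.05,0.15],"turn": 0}
    - {"translation": [0,0,0],"turn": 0}
    - {"translation": [0,0,0],"turn": 0}

```text
time: 17.5
tcp_pos: [0.5824, -0.2892, 0.1769]
eef_rot: [0.647, 0.763, -0.001, -0.0]
wrist_force: [-17.1, 0.5, 21.6]
grip_width: 0.115
gripper_force: 64.3
```

>>> drive_tool:
  rows:
    - {"translation": [0,0,0],"turn": 0}
    - {"translation": [0,0,0],"turn": 0}
    - {"translation": [0,0,0],"turn": 0}
    - {"translation": [0,0,0],"turn": 0}
    - {"translation": [0,0,0],"turn": 0}
  grip: 0.3

```text
time: 18.0
tcp_pos: [0.5849, -0.2883, 0.1736]
eef_rot: [0.646, 0.763, 0.0, 0.0]
wrist_force: [-0.7, 0.6, -0.2]
grip_width: 0.647
gripper_force: 0.0
```

>>> drive_tool:
  rows:
    - {"translation": [0,0,-1],"turn": 0}
    - {"translation": [0,0,-2],"turn": 0}
    - {"translation": [0,0,-3],"turn": 0}
    - {"translation": [0,0,-3],"turn": 0}
    - {"translation": [0,-2,-2],"turn": 0}
    - {"translation": [0,-3,0],"turn": 0}
    - {"translation": [0,-4,0],"turn": 0}
    - {"translation": [0,-3,0],"turn": 0}
    - {"translation": [-3,-2,0],"turn": 0}
    - {"translation": [-4,0,0],"turn": 0}
    - {"translation": [-4,0,0],"turn": 0}
    - {"translation": [-4,0,0],"turn": 0}
    - {"translation": [-3,0,0],"turn": 0}
    - {"translation": [0,0,0],"turn": 0}

```text
time: 19.4
tcp_pos: [0.4751, -0.4936, 0.2836]
eef_rot: [0.648, 0.762, -0.001, 0.001]
wrist_force: [0.0, 0.8, -0.6]
grip_width: 0.648
gripper_force: 0.0
```

Run:
```python
from h import *
c=snap('top','t5');d=snap('side','s5')
a=cv2.imread('pics/t5.png')[125:355,280:480];b=cv2.imread('pics/s5.png')[150:310,240:440]
print(env.state()['time'],env.state()['tcp_pos'])
cv2.imwrite('pics/v5.png',np.hstack([cv2.resize(a,(430,495),interpolation=cv2.INTER_CUBIC),cv2.resize(b,(370,495),interpolation=cv2.INTER_CUBIC)]))
```

```text
19.5 [ 0.47578841 -0.48915921  0.28361197]
```

View pics/v5.png

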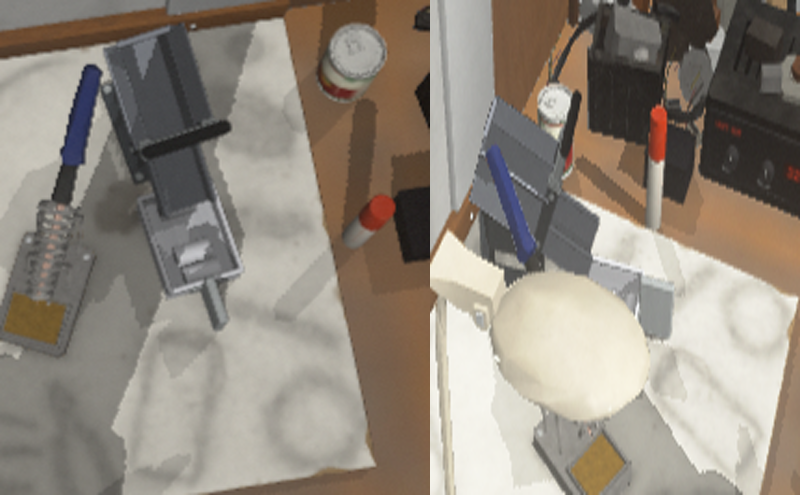

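The final view shows an empty bin, the handle back at its start position, and rollers in the tray with its fin pointing straight out. The marker is unmoved and the arm is clear. Handing in.

```bash
python3 -c "
from workcell import sign_off
print(sign_off())"
```

```text
the job is handed in; nothing more can be done
None
```

I set the tray under the chute with its fin pointing straight out, drew the gate to its end stop, slid it fully shut, and handed in at about 19.5 s. The bin is empty and rollers show in the tray, but I never saw all three there at once.

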